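Make up two machine repair kits from bench stock

TASK

Make up the two repair kits from the parts on the bench: in the three-compartment tray the bearing block goes in the middle, with the small sleeve in one end compartment and the long hex nut in the other; in the two-compartment tray go the big sleeve and the hex bolt, one to a compartment, either way round. Set every part down, not dropped, standing upright flat on the tray's floor as it stood on the bench, and leave the U-bracket and the rubber foot where they are.

Things in the scene. Friction and masses are not known exactly. Their poses are not given: they have to be found in the camera images.
- tray3: Steel tray (dark floor, bright rims) with three equal compartments in a row, fixed to the bench: 226 long (its x) x 88 wide (its y), 16 mm high overall. Floor 4 mm thick; walls and dividers 4 mm thick, their tops 16 mm above the bench. Each compartment is 70 (x) x 80 (y) mm inside; their centres lie at x = -74, 0 and +74 mm from the origin, y = 0. Origin: middle of the underside, z up. Stands at one side of the stock, left or right, tray2 at the other.
- tray2: Steel tray (dark floor, bright rims) with two equal compartments, fixed to the bench: 152 long (its x) x 88 wide (its y), otherwise as tray3: compartments 70 x 80 mm inside, floor 4 mm thick, wall tops 16 mm above the bench; compartment centres at x = -37 and +37 mm, y = 0. Origin: middle of the underside, z up.
- block: Bearing block (kit part), steel: foot 48 long (its x) x 28 wide (its y) x 12 mm high with a small bolt head at each end, and a round-topped housing 34 long and 28 wide above it to 41 mm high, with a dark bore along y. The two upright faces square to y are flat, 28 mm apart: grip there. Origin at the centre of its underside, z up.
- small_sleeve: Small steel sleeve (kit part): tube 28 mm outside, 14 mm bore, 40 mm tall. Stands upright on the bench; origin at the centre of its underside, z up along its axis.
- big_sleeve: Big steel sleeve (kit part): tube 46 mm outside, 28 mm bore, 40 mm tall. Stands upright on the bench; origin at the centre of its underside, z up along its axis.
- long_nut: Long hex nut (kit part), steel: hexagonal prism 36 mm across flats, 41.6 mm across corners, 42 mm tall, dark round hole in its top; one pair of flats is square to its x, the others at 60 and 120 degrees to that. Stands upright on the bench; origin at the centre of its underside, z up along its axis.
- bolt: Hex bolt (kit part), steel, standing on its head, shank up: head 30 mm across flats, 13 mm high; shank 20 mm thick up to 65 mm above the bench. Stands upright on the bench; origin at the centre of its underside, z up along its axis.
- bracket: U-bracket, steel, to be left alone: channel 50 (its x) x 36 (its y) x 36 mm high, open upward, walls 5 mm. Origin at the centre of its underside, z up.
- foot: Rubber machine foot, to be left alone: black cone 48 mm across at the base, 28 mm high, with a 10 mm steel stud up to 44 mm. Origin at the centre of its underside. These seven parts, a plain round tin (52 mm across, 48 mm tall) and a stepped wooden chock (55 x 35 mm, 34 mm tall) stand in no fixed order in three rows of three, 95 mm or more between centres.
Not all that is in view belongs to the job. Leave any green, purple or red look-alike of the long_nut alone.

How it is judged:
At the end, for the whole second after the job is handed in: Tray3: block mid, small sleeve and long nut at the ends; tray2: big sleeve and bolt. All released, at rest, upright within 0.12 rad, on the floor within 4 mm, centre within 32 mm along and 37 mm across of the compartment's centre. Bracket and foot within 30 mm of their start (x of block in the frame of tray3 between -0.032 and 0.032 m and y of block in the frame of tray3 between -0.037 and 0.037 m and z of block in the frame of tray3 between 0 and 0.008 m and angle between block's own z axis and vertical below 0.12 rad and (((x of small_sleeve in the frame of tray3 between 0.042 and 0.106 m and y of small_sleeve in the frame of tray3 between -0.037 and 0.037 m and z of small_sleeve in the frame of tray3 between 0 and 0.008 m and angle between small_sleeve's own z axis and vertical below 0.12 rad) and (x of long_nut in the frame of tray3 between -0.106 and -0.042 m and y of long_nut in the frame of tray3 between -0.037 and 0.037 m and z of long_nut in the frame of tray3 between 0 and 0.008 m and angle between long_nut's own z axis and vertical below 0.12 rad)) or ((x of small_sleeve in the frame of tray3 between -0.106 and -0.042 m and y of small_sleeve in the frame of tray3 between -0.037 and 0.037 m and z of small_sleeve in the frame of tray3 between 0 and 0.008 m and angle between small_sleeve's own z axis and vertical below 0.12 rad) and (x of long_nut in the frame of tray3 between 0.042 and 0.106 m and y of long_nut in the frame of tray3 between -0.037 and 0.037 m and z of long_nut in the frame of tray3 between 0 and 0.008 m and angle between long_nut's own z axis and vertical below 0.12 rad))) and (((x of big_sleeve in the frame of tray2 between 0.005 and 0.069 m and y of big_sleeve in the frame of tray2 between -0.037 and 0.037 m and z of big_sleeve in the frame of tray2 between 0 and 0.008 m and angle between big_sleeve's own z axis and vertical below 0.12 rad) and (x of bolt in the frame of tray2 between -0.069 and -0.005 m and y of bolt in the frame of tray2 between -0.037 and 0.037 m and z of bolt in the frame of tray2 between 0 and 0.008 m and angle between bolt's own z axis and vertical below 0.12 rad)) or ((x of big_sleeve in the frame of tray2 between -0.069 and -0.005 m and y of big_sleeve in the frame of tray2 between -0.037 and 0.037 m and z of big_sleeve in the frame of tray2 between 0 and 0.008 m and angle between big_sleeve's own z axis and vertical below 0.12 rad) and (x of bolt in the frame of tray2 between 0.005 and 0.069 m and y of bolt in the frame of tray2 between -0.037 and 0.037 m and z of bolt in the frame of tray2 between 0 and 0.008 m and angle between bolt's own z axis and vertical below 0.12 rad))) and linear speed of each of block, small_sleeve, long_nut, big_sleeve, bolt below 0.02 m/s and angular speed of each of block, small_sleeve, long_nut, big_sleeve, bolt below 0.2 rad/s and contact force between the fingers and block below 0.1 N and contact force between the fingers and small_sleeve below 0.1 N and contact force between the fingers and long_nut below 0.1 N and contact force between the fingers and big_sleeve below 0.1 N and contact force between the fingers and bolt below 0.1 N and distance of each of bracket, foot from where it was at the start of the episode below 0.03 m); the robot touches nothing.
It fails at once if a kit part is dropped or thrown (faster than 0.9 m/s while not held, a fall of about 40 mm) ((linear speed of block above 0.9 m/s and contact force between the fingers and block below 0.05 N) or (linear speed of small_sleeve above 0.9 m/s and contact force between the fingers and small_sleeve below 0.05 N) or (linear speed of long_nut above 0.9 m/s and contact force between the fingers and long_nut below 0.05 N) or (linear speed of big_sleeve above 0.9 m/s and contact force between the fingers and big_sleeve below 0.05 N) or (linear speed of bolt above 0.9 m/s and contact force between the fingers and bolt below 0.05 N)).
It fails at once if the U-bracket or the rubber foot is moved by more than 30 mm (distance of any of bracket, foot from where it was at the start of the episode above 0.03 m).
It also fails if it takes over 118 s, if anything falls off the work surface, if the arm or the gripper's body presses on something with over 40 N, if the wrist force passes 120 N, or if a joint passes its speed limit or range.

ROBOT

A 7-joint arm with a two-finger parallel gripper is mounted at the origin on the work surface. World frame = base frame: x ahead of the robot, y to its left, z up, the work surface at z = 0. Lengths are in m, angles in rad, forces in N, time in s.
With the tool pointing down it reaches from about 0.35 to 0.9 m from the base axis. Payload 8.1 kg.
Tool frame: the origin (TCP) lies at the very end of the fingers, on their centre line; the grasp point (between the pads) lies 19 mm behind it; z points along the fingers, y is the direction in which the jaws open and shut (so a half turn about z gives the same grasp; the last joint's range is limited). The gripper opens to 85 mm and grips with 20 to 120 N. Pads are 22 mm wide; open, the fingers measure 114 mm over their backs; the gripper's body (76 mm by 85 mm) begins 54 mm behind the grasp point. The pads swing forward as they close: fully open they stand 13 mm farther back than shut.
Start: joints at [-1.413, 0.434, 0.025, 1.573, -0.012, 1.134, -0.075], TCP at [0.161, 0.604, 0.231] pointing down, gripper open.
Joint ranges: [-2.62, 2.62], [-0.44, 2.09], [-1.27, 1.32], [0.08, 2.57], [-1.32, 4.46], [0.12, 2], [-2.74, 2.74]. Speed limits (rad/s): [2.22, 2.22, 3.01, 3.01, 3.14, 3.14, 3.14].

INTERFACE

Orientations are given as a 3x3 rotation matrix whose columns are the frame's x, y, z axes.
In Python, from plant import ctrl gives the robot as it stands. The module is installed in compiled form; this text tells all that it offers.
- The arm moves only by the tool drive_tool, never from a script. Its argument "series" is one flat list of numbers, 5 for each row, row after row: the shift along the tool's x, y, z in m, then the turn about the tool's z in rad, then the finger opening in m, from 0 to 0.0854. A call has 1 to 5 rows; each row shifts and turns the commanded pose from where the row before left it, along the tool's axes as they then stand; what a row does not reach is not made up. A row lasts 1/8 s, in which the tool goes at most 62.5 mm and 10.7 degrees, less where a joint would pass 70% of its speed; a pose out of reach is approached as far as the arm can. A call is refused whole if a number of a shift passes 0.0625 or a number of a turn 0.188, either way. A call with a gripper value outside its range is refused whole. The fingers move at their own pace and stop on an object; "grip_force" is the grip in N (left out, the last holds). Time passes only in rows, so rows that do not move let the fingers close. It gives the time, the measured TCP pose, the force and the opening at its end, in the units of the state.
- ctrl.get_obs(): the state, without advancing time (a new reading comes with each control period).
- ctrl.grab_frame(name): name is "side" or "top" or "wrist"; returns the picture (384x512x3 uint8, red, green, blue); there is no depth.
- ctrl.camera_params(name): a dict with "fx", "fy", "cx", "cy" (pixels), "pose" (4x4, takes a point from camera to world coordinates). Camera axes: x right, y up, looking along -z (the intrinsics and any distortion apply to the point x, -y, -z); pixel columns grow to the right and rows downward; lengths in m; the calibration is good to about 2 mm. The wrist camera is an equidistant fisheye: a pixel r from the principal point sees the ray r / f radians off the axis. A picture is of the moment at which its call begins: read the wrist's pose just before it. camera_params takes no time and is no camera call; for the wrist camera it gives the pose at the moment of the call.
- ctrl.close_job(): hands the job in, once; it reports no verdict.
Trained networks look in the newest picture that a camera, given by its name, has taken for a name from the list of things; names that differ only in an ending like _2 or _b are one class to them, and where a whole thing is asked for, a point or a joint stands for the part that bears it (a point fixed in the world has none). Each returns a list of dicts, best first, with "conf" (0 to 1); they miss things now and then, are a little off and sometimes report something else, mostly with a low value. They report only what shows in the picture. A call takes as long as a camera call. They do not tell look-alikes from the thing itself.
- ctrl.look_for(camera, thing): "at" ([column, row] in pixels, amid what is visible of it).
- ctrl.trace(camera, thing): "mask" (384x512 bool, what is visible of it) and "at" ([column, row] in pixels, amid what is visible of it).
- ctrl.landmark_of(camera, thing): "at" ([column, row] in pixels: a listed point, or the origin of a listed thing).
The state is a dict: "t": time; "q": joint angles; "joint_velocities": joint speeds; "tau": joint torques, N m; "eef_pos": TCP position; "orientation": TCP orientation; "contact_force": force on the tool from outside, world axes, zero at the start; "moment": the same for the moment, N m; "opening": opening from 0.0 (shut) to 1.0 (fully open).
Only numpy, scipy, OpenCV 4.12 (cv2) and the standard library are available. Lean on these libraries where they do the work, as an engineer would, in place of code of your own. Each camera call takes 0.05 s, during which the arm holds its last target.

## Working session

There is one attempt and no reset: what is moved stays moved. The work goes in short steps, Python scripts to look and compute and a tool call to move; the robot and the scene stay as the last step left them, time stands still between calls to the robot, and variables do not carry over. Pictures are saved under pics/ and viewed, and the job is handed in when it is done.

Besides the shell and the picture viewer there is one more tool, called after "Emit:" by a JSON object that holds its "op" and its "data", one argument or row to a line. drive_tool: Moves the arm, as the interface text tells. Its arguments: {"type":"object","properties":{"series":{"type":"array","items":{"type":"number"}},"grip_force":{"type":"number"}},"required":["series"]}

```bash
mkdir -p pics; ls; python3 - <<'E'
from plant import ctrl
import cv2,json,numpy as np
o=ctrl.get_obs(); print({k:np.round(v,3).tolist() for k,v in o.items()})
for c in ("top","side","wrist"):
    p=ctrl.camera_params(c); print(c,{k:np.round(v,3).tolist() for k,v in p.items()})
    im=ctrl.grab_frame(c); cv2.imwrite(f"pics/{c}0.png",im[:,:,::-1])
E
```

```text
pics
{'t': 0.0, 'q': [-1.413, 0.435, 0.025, 1.574, -0.012, 1.134, -0.075], 'joint_velocities': [0.001, 0.001, -0.0, -0.001, 0.001, 0.0, -0.001], 'tau': [0.0, -67.049, 1.025, -31.619, 0.015, 0.013, 0.0], 'eef_pos': [0.161, 0.603, 0.231], 'orientation': [[-0.966, 0.258, -0.0], [0.258, 0.966, -0.002], [-0.0, -0.002, -1.0]], 'contact_force': [0.021, -0.199, -0.316], 'moment': [0.017, 0.007, 0.039], 'opening': 1.002}
top {'fx': 370.078, 'fy': 370.078, 'cx': 261.927, 'cy': 190.961, 'pose': [[0.04, 0.972, -0.231, 0.347], [-0.999, 0.039, -0.008, -0.01], [0.002, 0.231, 0.973, 0.832], [0.0, 0.0, 0.0, 1.0]]}
side {'fx': 456.252, 'fy': 456.252, 'cx': 256.733, 'cy': 192.84, 'pose': [[0.688, 0.433, -0.582, -0.003], [-0.726, 0.394, -0.564, -0.519], [-0.015, 0.811, 0.585, 0.568], [0.0, 0.0, 0.0, 1.0]]}
wrist {'fx': 297.319, 'fy': 297.319, 'cx': 257.364, 'cy': 190.433, 'pose': [[0.258, -0.913, -0.317, 0.079], [0.966, 0.243, 0.087, 0.625], [-0.002, -0.329, 0.944, 0.372], [0.0, 0.0, 0.0, 1.0]]}
```

View pics/top0.png

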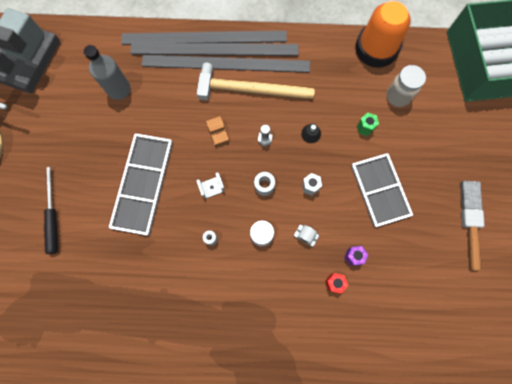

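View pics/side0.png

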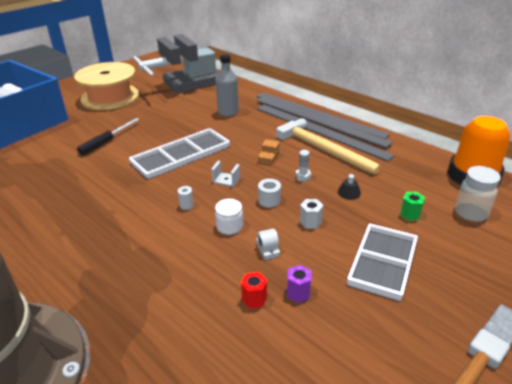

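View pics/wrist0.png

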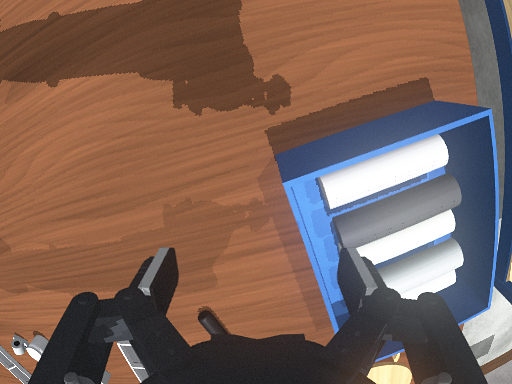

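The top view shows the following, as (column, row) pixels:

- **Steel long nut:** (312,184). The green (369,123), purple (357,256) and red (338,284) ones are look-alikes to leave alone.
- **Kit parts:** block (307,235), small sleeve (210,238), big sleeve (264,183), bolt (265,135).
- **Not to be moved:** bracket (210,186), foot (312,132), tin (262,233), chock (217,131).
- **Trays:** tray3 is on the left (140,185) and tray2 on the right (382,190).

Next I'll measure positions.

```bash
cat > h.py <<'E'
from plant import ctrl
import cv2,numpy as np
def ray(c,px,P=None):
    P=P or ctrl.camera_params(c); T=np.array(P["pose"])
    u=(px[0]-P["cx"])/P["fx"]; v=(px[1]-P["cy"])/P["fy"]
    if c=="wrist":
        r=np.hypot(u,v); s=np.sin(r)/r if r>1e-9 else 1; d=np.array([u*s,-v*s,-np.cos(r)])
    else: d=np.array([u,-v,-1.])
    d=T[:3,:3]@d; return T[:3,3],d/np.linalg.norm(d)
def onplane(c,px,z,P=None):
    o,d=ray(c,px,P); return o+d*(z-o[2])/d[2]
def proj(c,X,P=None):
    P=P or ctrl.camera_params(c); T=np.array(P["pose"])
    p=T[:3,:3].T@(np.asarray(X,float)-T[:3,3]); x,y,z=p[0],-p[1],-p[2]
    if c=="wrist":
        rr=np.hypot(x,y); th=np.arctan2(rr,z); k=th/rr
        return np.array([P["cx"]+P["fx"]*x*k,P["cy"]+P["fy"]*y*k])
    return np.array([P["cx"]+P["fx"]*x/z,P["cy"]+P["fy"]*y/z])
E
python3 - <<'E'
from h import *
for c in("top","side"): ctrl.grab_frame(c)
for n in ["tray3","tray2","block","small_sleeve","big_sleeve","long_nut","bolt","bracket","foot"]:
    for c in("top","side"):
        L=ctrl.landmark_of(c,n)[:5]
        print(n,c,[(np.round(l["at"],1).tolist(),round(l["conf"],2),np.round(onplane(c,l["at"],0)[:2],4).tolist()) for l in L])
im=cv2.imread("pics/top0.png")[100:300,90:420]; cv2.imwrite("pics/crop0.png",cv2.resize(im,None,fx=2.4,fy=2.4,interpolation=cv2.INTER_CUBIC))
E
```

```text
tray3 top [([379.7, 189.6], 0.98, [0.5582, -0.2755]), ([142.3, 185.9], 0.66, [0.5448, 0.2743]), ([306.6, 236.5], 0.54, [0.443, -0.1077])]
tray3 side [([383.4, 263.9], 0.72, [0.5566, -0.2798]), ([180.9, 158.9], 0.61, [0.5403, 0.2571])]
tray2 top [([379.7, 189.6], 0.98, [0.5582, -0.2755]), ([142.3, 185.9], 0.66, [0.5448, 0.2743]), ([306.6, 236.5], 0.54, [0.443, -0.1077])]
tray2 side [([383.4, 263.9], 0.72, [0.5566, -0.2798]), ([180.9, 158.9], 0.61, [0.5403, 0.2571])]
block top [([306.1, 233.9], 0.52, [0.4488, -0.1065])]
block side [([268.0, 248.2], 0.76, [0.4506, -0.1051])]
small_sleeve top [([213.7, 240.3], 0.73, [0.4261, 0.1001]), ([264.4, 143.7], 0.4, [0.6599, -0.0045])]
small_sleeve side [([183.0, 203.3], 0.87, [0.4322, 0.1159])]
big_sleeve top [([263.2, 186.8], 0.89, [0.554, -0.0058])]
big_sleeve side [([268.8, 199.2], 0.56, [0.5621, -0.0058])]
long_nut top [([333.8, 282.0], 0.86, [0.3461, -0.1684]), ([310.5, 187.2], 0.85, [0.5575, -0.1154]), ([365.7, 132.1], 0.68, [0.6993, -0.2466]), ([350.1, 256.5], 0.57, [0.4025, -0.2048])]
long_nut side [([300.7, 294.5], 0.96, [0.4053, -0.2181]), ([254.1, 302.3], 0.92, [0.3423, -0.1738]), ([310.8, 223.4], 0.87, [0.5587, -0.1189]), ([409.4, 211.6], 0.77, [0.7201, -0.241])]
bolt top [([262.8, 142.3], 0.64, [0.6633, -0.0006])]
bolt side [([305.2, 176.1], 0.76, [0.6808, -0.0078])]
bracket top [([209.7, 191.5], 0.81, [0.5378, 0.1172])]
bracket side [([226.4, 181.6], 0.92, [0.5473, 0.1071])]
foot top [([311.0, 132.7], 0.59, [0.6924, -0.1153])]
foot side [([346.7, 189.0], 0.96, [0.7013, -0.1045])]
```

View pics/crop0.png

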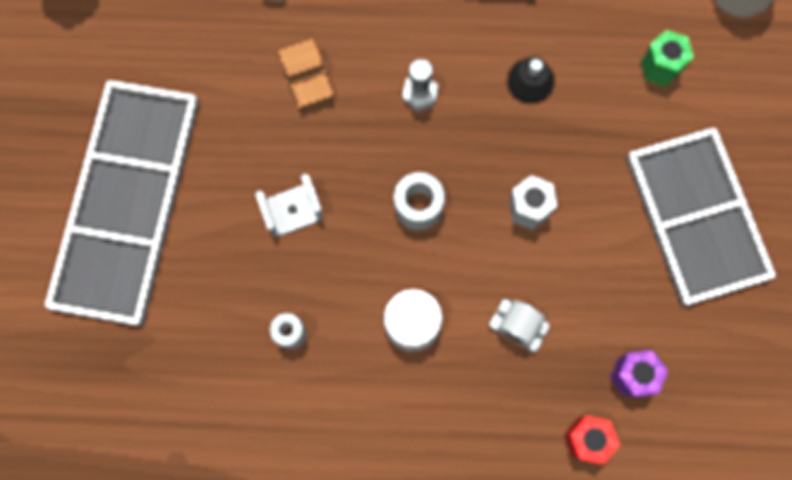

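```bash
python3 - <<'E'
from h import *
im=cv2.imread("pics/top0.png"); 
hsv=cv2.cvtColor(im,cv2.COLOR_BGR2HSV)
m=((hsv[...,1]<60)&(hsv[...,2]>60)).astype(np.uint8)
m[:100]=0
for name,(cx,cy),L in (("tray3",(140,185),.226),("tray2",(382,190),.152)):
    n,lab,st,ce=cv2.connectedComponentsWithStats(m)
    # largest comp near center
    best=max(range(1,n),key=lambda i: st[i][4] if abs(ce[i][0]-cx)<25 and abs(ce[i][1]-cy)<25 else 0)
    mm=(lab==best).astype(np.uint8)
    c=max(cv2.findContours(mm,cv2.RETR_EXTERNAL,cv2.CHAIN_APPROX_NONE)[0],key=cv2.contourArea).reshape(-1,2)
    W=np.array([onplane("top",p,.016)[:2] for p in c],np.float32)*1000
    r=cv2.minAreaRect(W); print(name,np.round(r[0],1),np.round(r[1],1),r[2]); print(np.round(cv2.boxPoints(r),1).tolist())
m2=((hsv[...,1]<70)&(hsv[...,2]>120)).astype(np.uint8)
E
cat > pics/.k 2>/dev/null; python3 - <<'E'
import cv2
im=cv2.imread("pics/top0.png")
tiles=[cv2.resize(im[y-18:y+18,x-20:x+20],(400,360)[:2] if 0 else (260,234),interpolation=cv2.INTER_CUBIC) for x,y in((307,235),(210,238),(264,185),(312,185),(265,137),(140,185))]
import numpy as np
cv2.imwrite("pics/tiles.png",np.vstack([np.hstack(tiles[:3]),np.hstack(tiles[3:])]))
E
```

```text
tray3 [549.  272.6] [ 95.2 230.8] 81.95263671875
[[428.1000061035156, 241.60000610351562], [656.5999755859375, 209.3000030517578], [670.0, 303.6000061035156], [441.3999938964844, 335.8999938964844]]
tray2 [ 555.7 -273.8] [157.   95.1] 19.04779052734375
[[466.0, -254.5], [497.0, -344.3999938964844], [645.4000244140625, -293.1000061035156], [614.2999877929688, -203.3000030517578]]
```

View pics/tiles.png

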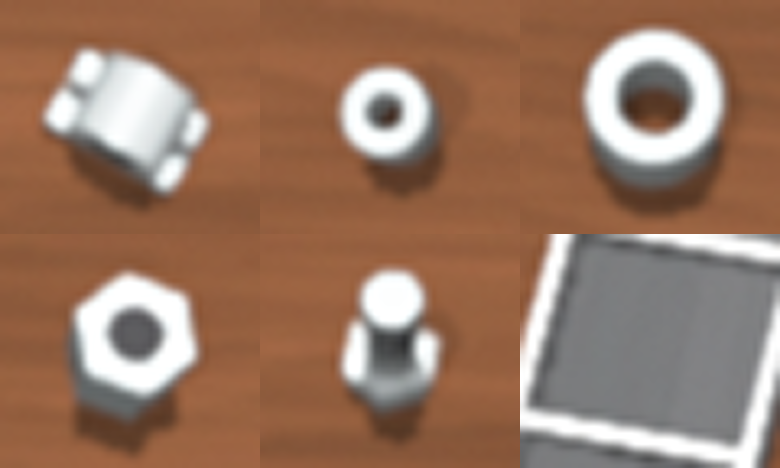

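```bash
python3 - <<'E'
from h import *
for n,px,z in (("small",(209,236.8),.04),("big",(264.2,181.5),.04),("nut",(312.5,182.3),.042),("bolt",(264.9,128.7),.065),("blockfoot",(306.1,235.4),.012)):
    X=onplane("top",px,z); print(n,np.round(X[:2],4),"side px",np.round(proj("side",X),1))
# block x axis, nut flats by model overlay: scale tiles
f=lambda t,o:np.array([(t[0]+.5)/6.5-.5+o[0]-20,(t[1]+.5)/6.5-.5+o[1]-18])
a=onplane("top",f((75,88),(307,235)),.012);b=onplane("top",f((182,152),(307,235)),.012); d=b-a;print("block x ang",np.degrees(np.arctan2(d[1],d[0])),np.linalg.norm(d))
H=[(128,272-234),(186,293-234),(196,353-234),(142,397-234),(82,374-234),(75,316-234)]
W=np.array([onplane("top",f(p,(312,185)),.042)[:2] for p in H]); c=W.mean(0); v=W-c
print(c,np.round(np.degrees(np.arctan2(v[:,1],v[:,0])),0),np.linalg.norm(v,axis=1))
E
cat > pics/x 2>/dev/null </dev/null; python3 - <<'E'
import cv2,numpy as np
im=cv2.imread("pics/side0.png")[130:270,160:360]
cv2.imwrite("pics/sidecrop.png",cv2.resize(im,None,fx=4,fy=4,interpolation=cv2.INTER_CUBIC))
E
```

```text
small [0.4293 0.1054] side px [183.  190.1]
big [ 0.5562 -0.0077] side px [267.5 185. ]
nut [ 0.5582 -0.1144] side px [309.9 205.4]
bolt [ 0.6707 -0.0047] side px [302.5 152.2]
blockfoot [ 0.444  -0.1052] side px [265.5 245.1]
block x ang -118.98674068289536 0.0419895283370428
[ 0.55893329 -0.11396148] [   7.  -49. -106. -173.  130.   75.] [0.02195887 0.02301272 0.02158401 0.02206284 0.02306903 0.0211401 ]
```

View pics/sidecrop.png

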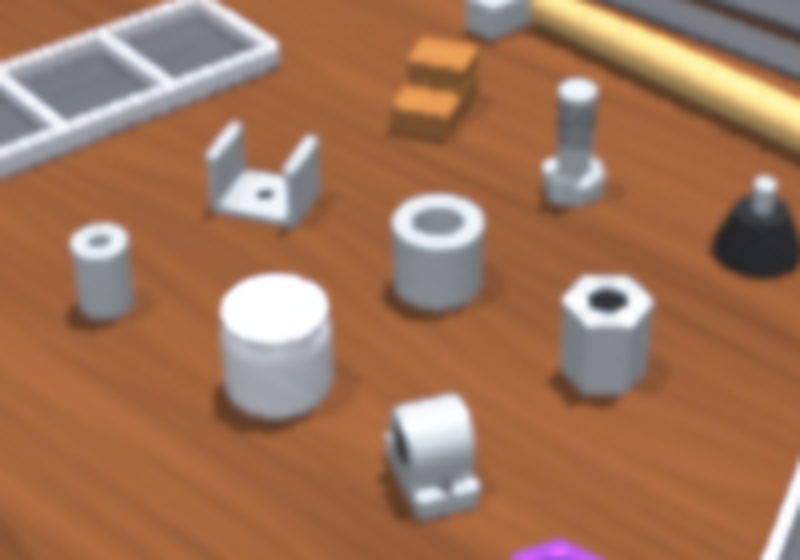

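```bash
cat >> h.py <<'E'
def plan(tx,ty,tz,jaw=None,n=None,step=.058):
    """rows (tool axes) from measured pose to world target; jaw = world yaw deg of tool y"""
    o=ctrl.get_obs(); R=np.array(o["orientation"]); p=np.array(o["eef_pos"])
    yaw=np.degrees(np.arctan2(R[1,1],R[0,1]))
    dy=0 if jaw is None else (jaw-yaw+90)%180-90
    d=np.array([tx,ty,tz])-p
    n=n or max(1,int(np.ceil(max(np.linalg.norm(d)/step,abs(np.radians(dy))/.18))))
    print("t",round(o["t"],2),"pos",np.round(p,4),"yaw",round(yaw,1),"q7",round(o["q"][6],2),"open",round(o["opening"],3),"F",np.round(o["contact_force"],1),"turn(tool)",round(-np.radians(dy),3),"n",n)
    for i in range(n):
        a=-np.radians(dy)*i/n; Rz=np.array([[np.cos(a),-np.sin(a),0],[np.sin(a),np.cos(a),0],[0,0,1]])
        s=(R@Rz).T@d/n; print(np.round(s,3).tolist(),round(-np.radians(dy)/n,3))
E
python3 - <<'E'
from h import *
plan(.43,.104,.15,82)
E
```

```text
t 1.15 pos [0.1612 0.6039 0.2313] yaw 75.1 q7 -0.08 open 0.996 F [ 0.1 -0.5  0.3] turn(tool) -0.121 n 10
[-0.039, -0.041, 0.008] -0.012
[-0.038, -0.042, 0.008] -0.012
[-0.038, -0.042, 0.008] -0.012
[-0.037, -0.043, 0.008] -0.012
[-0.037, -0.043, 0.008] -0.012
[-0.036, -0.044, 0.008] -0.012
[-0.036, -0.044, 0.008] -0.012
[-0.035, -0.045, 0.008] -0.012
[-0.035, -0.045, 0.008] -0.012
[-0.034, -0.045, 0.008] -0.012
```

Emit:
{"op": "drive_tool", "data": {
  "series": [-0.039,-0.041,0.004,-0.012,0.085,-0.038,-0.042,0.004,-0.012,0.085,-0.038,-0.042,0.004,-0.012,0.085,-0.037,-0.043,0.004,-0.012,0.085,-0.037,-0.043,0.004,-0.012,0.085],
  "grip_force": 50
}}

```text
t: 1.78
eef_pos: [0.2962, 0.3528, 0.2115]
orientation: [[-0.98, 0.199, 0.0], [0.199, 0.98, 0.001], [-0.0, 0.001, -1.0]]
contact_force: [0.9, 0.6, 1.0]
opening: 0.99
```

Emit:
{"op": "drive_tool", "data": {
  "series": [-0.036,-0.044,0.004,-0.012,0.07,-0.036,-0.044,0.004,-0.012,0.07,-0.035,-0.045,0.004,-0.012,0.07,-0.035,-0.045,0.004,-0.012,0.07,0,0,0,0,0.07]
}}

```text
t: 2.4
eef_pos: [0.4043, 0.1495, 0.1954]
orientation: [[-0.987, 0.16, 0.001], [0.16, 0.987, -0.001], [-0.001, -0.001, -1.0]]
contact_force: [0.2, 0.7, -0.2]
opening: 0.823
```

```bash
python3 - <<'E'
from h import *
plan(.43,.104,.1,82)
P=ctrl.camera_params("wrist"); im=ctrl.grab_frame("wrist"); np.save("w1.npy",np.array([P["fx"],P["cx"],P["cy"],*np.array(P["pose"]).ravel()]))
cv2.imwrite("pics/w1.png",im[:,:,::-1])
for n,X in dict(small=(.43,.104,.04),big=(.557,-.009,.04),nut=(.559,-.115,.042),bolt=(.672,-.006,.065),block=(.4455,-.106,.012),t3=(.55,.2716,.004),t3n=(.4767,.282,.004)).items(): print(n,np.round(proj("wrist",X,P),1))
E
```

```text
t 2.4 pos [0.4043 0.1495 0.1954] yaw 80.8 q7 0.99 open 0.823 F [ 0.2  0.7 -0.2] turn(tool) -0.021 n 2
[-0.016, -0.02, 0.048] -0.01
[-0.016, -0.021, 0.048] -0.01
small [220.6 202.8]
big [159.9 301. ]
nut [ 97.1 304.3]
bolt [183.7 367.3]
block [ 81.5 226.4]
t3 [363.2 254.9]
t3n [370.4 204.9]
```

View pics/w1.png

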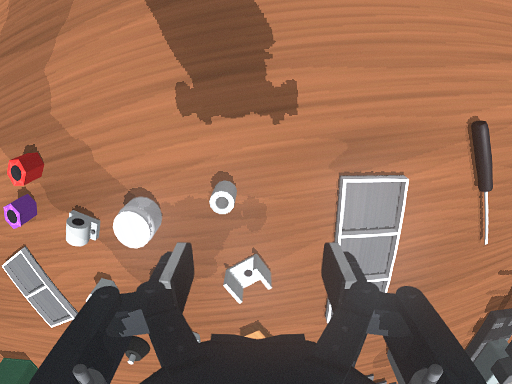

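The wrist view shows the small sleeve's top at (222,203) against a predicted (220.6,202.8). The near tray3 compartment is at about (372,206) against a predicted (370,205). The positions hold, so I'll descend.

Emit:
{"op": "drive_tool", "data": {
  "series": [-0.016,-0.02,0.05,-0.01,0.06,-0.016,-0.021,0.05,-0.01,0.055,0,0,0.045,0,0.055,0,0,0.025,0,0.055,0,0,0.01,0,0.055]
}}

```text
t: 3.08
eef_pos: [0.4274, 0.1093, 0.0141]
orientation: [[-0.991, 0.131, -0.002], [0.131, 0.991, -0.0], [0.002, -0.0, -1.0]]
contact_force: [0.0, 0.2, -0.0]
opening: 0.644
```

```bash
python3 - <<'E'
from h import *
plan(.431,.104,.008,82)
P=ctrl.camera_params("wrist"); im=ctrl.grab_frame("wrist"); cv2.imwrite("pics/w2.png",im[:,:,::-1])
E
```

```text
t 3.08 pos [0.4274 0.1093 0.0141] yaw 82.5 q7 1.28 open 0.644 F [ 0.   0.2 -0. ] turn(tool) 0.008 n 1
[-0.004, -0.005, 0.006] 0.008
```

View pics/w2.png

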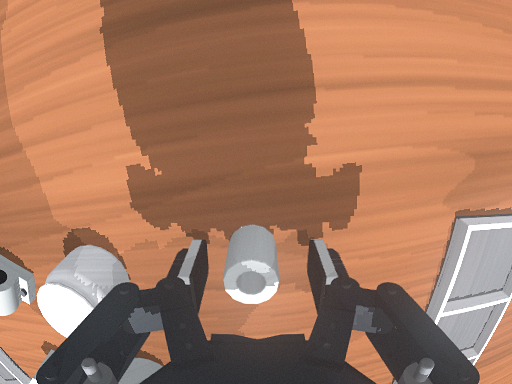

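The sleeve at (252,265) stands between the open pads at (190,270) and (322,270).

Emit:
{"op": "drive_tool", "data": {
  "series": [-0.004,-0.005,0.006,0.008,0.055,0,0,0,0,0.02,0,0,0,0,0.015,0,0,0,0,0.015,0,0,0,0,0.015],
  "grip_force": 60
}}

```text
t: 3.75
eef_pos: [0.4324, 0.103, 0.0103]
orientation: [[-0.99, 0.14, 0.002], [0.14, 0.99, 0.001], [-0.002, 0.001, -1.0]]
contact_force: [-0.8, -1.0, 5.6]
opening: 0.309
```

Emit:
{"op": "drive_tool", "data": {
  "series": [0,0,-0.02,0,0.015,0,0,-0.035,0,0.015,0,0,-0.035,0,0.015]
}}

```text
t: 4.12
eef_pos: [0.4314, 0.1027, 0.1007]
orientation: [[-0.99, 0.141, 0.0], [0.141, 0.99, 0.0], [-0.0, 0.0, -1.0]]
contact_force: [0.4, 0.6, -1.8]
opening: 0.314
```

```bash
python3 - <<'E'
from h import *
plan(.4767,.282,.1,82)
P=ctrl.camera_params("wrist"); im=ctrl.grab_frame("wrist"); cv2.imwrite("pics/w3.png",im[:,:,::-1])
E
```

```text
t 4.12 pos [0.4314 0.1027 0.1007] yaw 81.9 q7 1.23 open 0.314 F [ 0.4  0.6 -1.8] turn(tool) -0.001 n 4
[-0.005, 0.046, 0.0] -0.0
[-0.005, 0.046, 0.0] -0.0
[-0.005, 0.046, 0.0] -0.0
[-0.005, 0.046, 0.0] -0.0
```

View pics/w3.png

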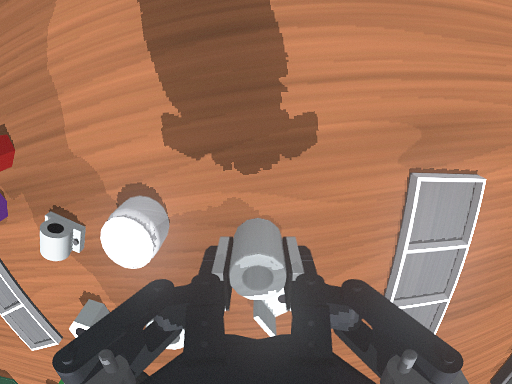

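Emit:
{"op": "drive_tool", "data": {
  "series": [-0.005,0.046,0,0,0.015,-0.005,0.046,0,0,0.015,-0.005,0.046,0,0,0.015,-0.005,0.046,0,0,0.015,0,0,0.02,0,0.015]
}}

```text
t: 4.8
eef_pos: [0.4784, 0.2877, 0.0805]
orientation: [[-0.991, 0.135, 0.004], [0.135, 0.991, 0.005], [-0.003, 0.005, -1.0]]
contact_force: [-0.6, -0.6, -2.1]
opening: 0.311
```

```bash
python3 - <<'E'
from h import *
plan(.4767,.282,.02,82,n=2)
P=ctrl.camera_params("wrist"); im=ctrl.grab_frame("wrist"); cv2.imwrite("pics/w4.png",im[:,:,::-1])
E
```

```text
t 4.8 pos [0.4784 0.2877 0.0805] yaw 82.2 q7 0.96 open 0.311 F [-0.6 -0.6 -2.1] turn(tool) 0.004 n 2
[0.001, -0.003, 0.03] 0.002
[0.001, -0.003, 0.03] 0.002
```

View pics/w4.png

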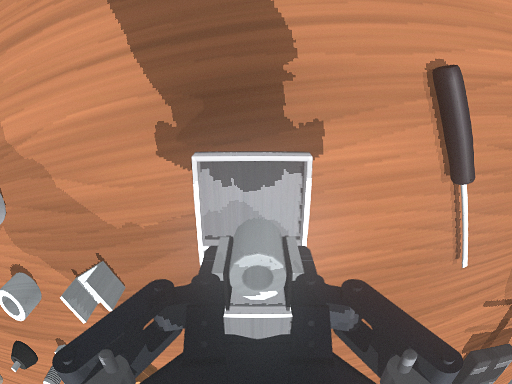

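Emit:
{"op": "drive_tool", "data": {
  "series": [0.001,-0.003,0.03,0,0.015,0.001,-0.003,0.026,0,0.015,0,0,0.006,0,0.015,0,0,0.003,0,0.015,0,0,0,0,0.015]
}}

```text
t: 5.48
eef_pos: [0.475, 0.2768, 0.0152]
orientation: [[-0.99, 0.141, 0.001], [0.141, 0.99, 0.001], [-0.001, 0.001, -1.0]]
contact_force: [0.2, 0.3, -1.0]
opening: 0.312
```

Emit:
{"op": "drive_tool", "data": {
  "series": [0,0,0.0015,0,0.015,0,0,0,0,0.015]
}}

```text
t: 5.72
eef_pos: [0.4751, 0.2769, 0.0143]
orientation: [[-0.99, 0.14, 0.001], [0.14, 0.99, 0.001], [-0.001, 0.002, -1.0]]
contact_force: [-2.0, -1.5, 9.8]
opening: 0.309
```

Contact at z = 0.0143, so I'll release and lift.

Emit:
{"op": "drive_tool", "data": {
  "series": [0,0,0,0,0.03,0,0,0,0,0.038,0,0,-0.01,0,0.042,0,0,-0.03,0,0.05,0,0,-0.05,0,0.06]
}}

```text
t: 6.35
eef_pos: [0.4735, 0.2759, 0.1032]
orientation: [[-0.99, 0.14, -0.002], [0.14, 0.99, -0.002], [0.002, -0.002, -1.0]]
contact_force: [0.1, 1.1, 1.0]
opening: 0.7
```

```bash
python3 - <<'E'
from h import *
P=ctrl.camera_params("wrist"); im=ctrl.grab_frame("wrist"); cv2.imwrite("pics/w5.png",im[:,:,::-1])
plan(.559,-.115,.12,100.7)
E
```

```text
t 6.4 pos [0.4769 0.2776 0.11  ] yaw 81.9 q7 0.96 open 0.701 F [2.1 2.  4.6] turn(tool) -0.328 n 7
[-0.02, -0.054, -0.002] -0.047
[-0.017, -0.055, -0.002] -0.047
[-0.014, -0.055, -0.002] -0.047
[-0.012, -0.056, -0.002] -0.047
[-0.009, -0.057, -0.002] -0.047
[-0.006, -0.057, -0.002] -0.047
[-0.004, -0.057, -0.002] -0.047
```

View pics/w5.png

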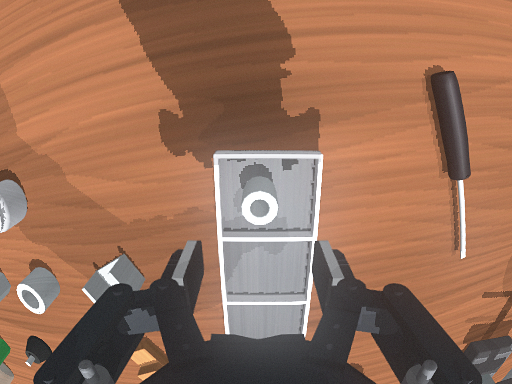

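The small sleeve stands upright in the compartment, its top at (260,207). On to the nut.

Emit:
{"op": "drive_tool", "data": {
  "series": [-0.02,-0.054,-0.008,-0.047,0.07,-0.017,-0.055,-0.01,-0.047,0.07,-0.014,-0.055,-0.01,-0.047,0.07,-0.012,-0.056,-0.01,-0.047,0.07,-0.009,-0.056,-0.01,-0.047,0.07]
}}

```text
t: 7.02
eef_pos: [0.5338, -0.0051, 0.1519]
orientation: [[-0.995, -0.096, 0.001], [-0.096, 0.995, 0.0], [-0.001, 0.0, -1.0]]
contact_force: [0.8, 0.6, 0.9]
opening: 0.823
```

Emit:
{"op": "drive_tool", "data": {
  "series": [-0.006,-0.057,0,-0.047,0.07,-0.004,-0.057,0,-0.047,0.07,0,0,0,0,0.07]
}}

```text
t: 7.4
eef_pos: [0.5568, -0.1217, 0.1516]
orientation: [[-0.984, -0.179, 0.001], [-0.179, 0.984, -0.003], [-0.001, -0.003, -1.0]]
contact_force: [-0.5, 0.7, 0.0]
opening: 0.827
```

```bash
python3 - <<'E'
from h import *
P=ctrl.camera_params("wrist"); im=ctrl.grab_frame("wrist"); cv2.imwrite("pics/w6.png",im[:,:,::-1])
plan(.559,-.115,.1,100.7)
for n,X in dict(nut=(.559,-.115,.042),block=(.4455,-.106,.012),big=(.557,-.009,.04)).items(): print(n,np.round(proj("wrist",X,P),1))
E
```

```text
t 7.45 pos [ 0.5566 -0.1182  0.1512] yaw 100.5 q7 2.0 open 0.822 F [ 0.1  1.1 -0.1] turn(tool) -0.004 n 1
[-0.003, 0.003, 0.051] -0.004
nut [265.7 191.8]
block [297.1  68.9]
big [373.  207.7]
```

View pics/w6.png

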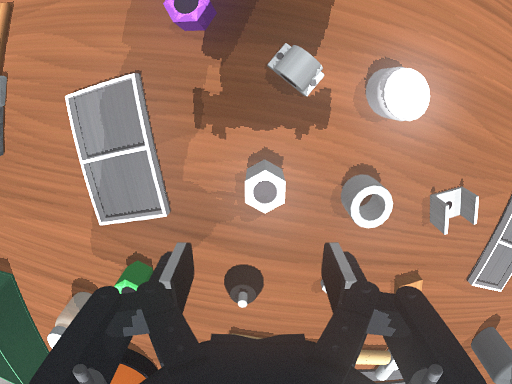

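Nut top is at (265,192), predicted (266,192). It is plain steel, in the middle row, and its flats face the pads. The purple one at (190,8) and the green one at (135,278) stay put.

Emit:
{"op": "drive_tool", "data": {
  "series": [-0.003,0.003,0.05,-0.004,0.07,0,0,0.05,0,0.065,0,0,0.033,0,0.06,0,0,0.01,0,0.06,0,0,0,0,0.06]
}}

```text
t: 8.07
eef_pos: [0.5593, -0.111, 0.0081]
orientation: [[-0.981, -0.192, -0.0], [-0.192, 0.981, 0.0], [0.0, 0.0, -1.0]]
contact_force: [-0.1, 0.4, 0.8]
opening: 0.708
```

```bash
python3 - <<'E'
from h import *
P=ctrl.camera_params("wrist"); im=ctrl.grab_frame("wrist"); cv2.imwrite("pics/w7.png",im[:,:,::-1])
plan(.559,-.115,.009,100.7)
E
```

```text
t 8.12 pos [ 0.56   -0.1113  0.0089] yaw 101.0 q7 2.05 open 0.705 F [0.4 0.5 1.4] turn(tool) 0.006 n 1
[0.002, -0.003, -0.0] 0.006
```

View pics/w7.png

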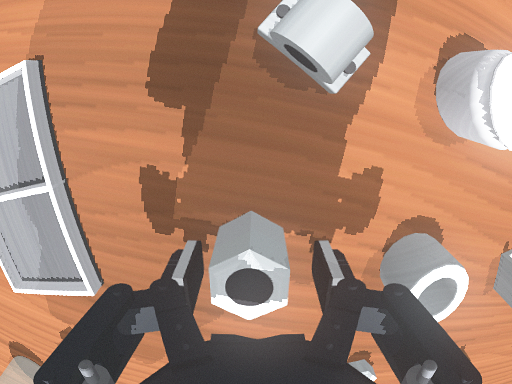

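Emit:
{"op": "drive_tool", "data": {
  "series": [0,-0.003,0,0,0.03,0,0,0,0,0.022,0,0,0,0,0.022,0,0,0,0,0.022],
  "grip_force": 80
}}

```text
t: 8.62
eef_pos: [0.561, -0.1154, 0.0095]
orientation: [[-0.982, -0.19, 0.003], [-0.19, 0.982, -0.0], [-0.003, -0.001, -1.0]]
contact_force: [-0.9, -0.6, 7.1]
opening: 0.41
```

Emit:
{"op": "drive_tool", "data": {
  "series": [0,0,-0.02,0,0.022,0,0,-0.035,0,0.022,0,0,-0.04,0,0.022,0,0,-0.015,0,0.022,0,0,0,0,0.022]
}}

```text
t: 9.25
eef_pos: [0.5603, -0.1148, 0.1187]
orientation: [[-0.982, -0.191, 0.002], [-0.191, 0.982, -0.0], [-0.002, -0.0, -1.0]]
contact_force: [-0.4, -0.4, -2.7]
opening: 0.411
```

```bash
python3 - <<'E'
from h import *
P=ctrl.camera_params("wrist"); im=ctrl.grab_frame("wrist"); cv2.imwrite("pics/w8.png",im[:,:,::-1])
plan(.6233,.2612,.12,82)
E
```

```text
t 9.3 pos [ 0.5594 -0.1146  0.1175] yaw 101.0 q7 2.02 open 0.407 F [-0.4 -1.5 -3. ] turn(tool) 0.332 n 7
[-0.019, 0.051, -0.0] 0.047
[-0.017, 0.052, -0.0] 0.047
[-0.014, 0.053, -0.0] 0.047
[-0.012, 0.053, -0.0] 0.047
[-0.009, 0.054, -0.0] 0.047
[-0.007, 0.054, -0.0] 0.047
[-0.004, 0.054, -0.0] 0.047
```

View pics/w8.png

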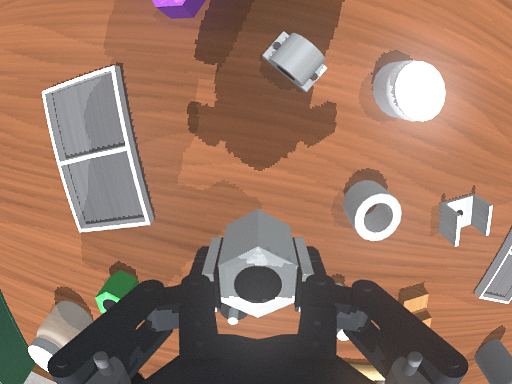

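Emit:
{"op": "drive_tool", "data": {
  "series": [-0.019,0.051,0,0.047,0.022,-0.017,0.052,0,0.047,0.022,-0.014,0.053,0,0.047,0.022,-0.012,0.053,0,0.047,0.022,-0.009,0.054,0,0.047,0.022]
}}

```text
t: 9.93
eef_pos: [0.6038, 0.1559, 0.1158]
orientation: [[-0.999, 0.045, -0.003], [0.045, 0.999, -0.001], [0.003, -0.001, -1.0]]
contact_force: [1.0, -0.1, -2.4]
opening: 0.407
```

Emit:
{"op": "drive_tool", "data": {
  "series": [-0.007,0.054,0,0.047,0.022,-0.004,0.054,0,0.047,0.022,0,0,0.02,0,0.022,0,0,0.02,0,0.022]
}}

```text
t: 10.42
eef_pos: [0.6218, 0.261, 0.075]
orientation: [[-0.991, 0.136, -0.002], [0.136, 0.991, -0.002], [0.002, -0.002, -1.0]]
contact_force: [0.2, -0.9, -1.7]
opening: 0.412
```

```bash
python3 - <<'E'
from h import *
P=ctrl.camera_params("wrist"); im=ctrl.grab_frame("wrist"); cv2.imwrite("pics/w9.png",im[:,:,::-1])
plan(.6233,.2612,.014,82)
E
```

```text
t 10.47 pos [0.6204 0.2593 0.0723] yaw 82.1 q7 1.16 open 0.409 F [-1.2 -1.  -3.7] turn(tool) 0.002 n 2
[-0.001, 0.001, 0.029] 0.001
[-0.001, 0.001, 0.029] 0.001
```

View pics/w9.png

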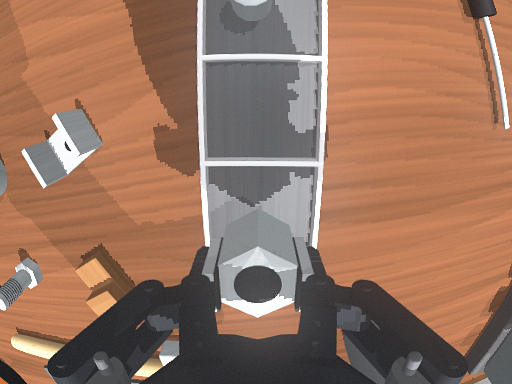

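Emit:
{"op": "drive_tool", "data": {
  "series": [-0.001,0.001,0.029,0,0.022,-0.001,0.001,0.022,0,0.022,0,0,0.005,0,0.022,0,0,0,0,0.022]
}}

```text
t: 10.98
eef_pos: [0.6252, 0.2628, 0.0217]
orientation: [[-0.991, 0.137, -0.0], [0.137, 0.991, -0.0], [0.0, -0.0, -1.0]]
contact_force: [0.2, 0.7, -1.4]
opening: 0.414
```

Emit:
{"op": "drive_tool", "data": {
  "series": [0,0,0.0045,0,0.022,0,0,0.002,0,0.022,0,0,0.001,0,0.022,0,0,0,0,0.022]
}}

```text
t: 11.48
eef_pos: [0.6252, 0.2634, 0.0145]
orientation: [[-0.991, 0.136, 0.0], [0.136, 0.991, 0.0], [-0.0, 0.0, -1.0]]
contact_force: [-0.3, -0.5, -2.3]
opening: 0.409
```

Emit:
{"op": "drive_tool", "data": {
  "series": [0,0,0.0015,0,0.022,0,0,0,0,0.022]
}}

```text
t: 11.72
eef_pos: [0.6253, 0.2635, 0.0136]
orientation: [[-0.991, 0.136, 0.0], [0.136, 0.991, 0.0], [-0.0, 0.001, -1.0]]
contact_force: [-2.4, -0.4, 5.1]
opening: 0.408
```

Contact is felt (+5 N), so I'll release and lift.

Emit:
{"op": "drive_tool", "data": {
  "series": [0,0,0,0,0.038,0,0,0,0,0.046,0,0,-0.01,0,0.048,0,0,-0.03,0,0.055,0,0,-0.055,0,0.065]
}}

```text
t: 12.35
eef_pos: [0.6238, 0.2629, 0.1075]
orientation: [[-0.991, 0.136, -0.003], [0.136, 0.991, -0.002], [0.003, -0.002, -1.0]]
contact_force: [1.3, 1.2, 0.2]
opening: 0.763
```

```bash
python3 - <<'E'
from h import *
P=ctrl.camera_params("wrist"); im=ctrl.grab_frame("wrist"); cv2.imwrite("pics/w10.png",im[:,:,::-1])
# jaw for block: estimate from w6 picture too
plan(.51,-.10,.16,151,step=.055)
E
```

```text
t 12.4 pos [0.6284 0.2643 0.1169] yaw 82.1 q7 1.14 open 0.758 F [4.  0.7 5.5] turn(tool) -1.202 n 8
[0.008, -0.047, -0.006] -0.15
[0.015, -0.045, -0.006] -0.15
[0.022, -0.043, -0.006] -0.15
[0.028, -0.039, -0.006] -0.15
[0.034, -0.034, -0.006] -0.15
[0.038, -0.029, -0.006] -0.15
[0.042, -0.023, -0.006] -0.15
[0.045, -0.016, -0.006] -0.15
```

View pics/w10.png

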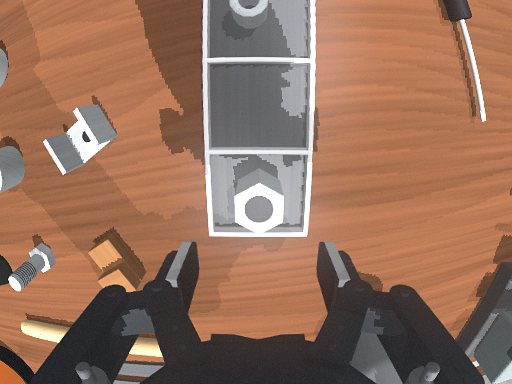

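The nut stands upright in the far compartment, top at (260,207). For the block the jaw yaw has to be about -29° to stay inside joint 7's range.

```bash
cat >> h.py <<'E'
def plan2(tx,ty,tz,jaw,step=.055):
    """like plan, jaw taken literally (no half-turn wrap)"""
    o=ctrl.get_obs(); R=np.array(o["orientation"]); p=np.array(o["eef_pos"])
    yaw=np.degrees(np.arctan2(R[1,1],R[0,1])); dy=jaw-yaw; d=np.array([tx,ty,tz])-p
    n=max(1,int(np.ceil(max(np.linalg.norm(d)/step,abs(np.radians(dy))/.175))))
    print("t",round(o["t"],2),"pos",np.round(p,4),"yaw",round(yaw,1),"q7",round(o["q"][6],2),"open",round(o["opening"],3),"turn",round(-np.radians(dy),3),"n",n)
    for i in range(n):
        a=-np.radians(dy)*(i)/n; Rz=np.array([[np.cos(a),-np.sin(a),0],[np.sin(a),np.cos(a),0],[0,0,1]])
        s=(R@Rz).T@d/n; print(np.round(s,3).tolist(),round(-np.radians(dy)/n,3))
E
python3 - <<'E'
from h import *
plan2(.4455,-.106,.16,-29)
E
```

```text
t 12.4 pos [0.6284 0.2643 0.1169] yaw 82.1 q7 1.14 open 0.758 turn 1.94 n 12
[0.011, -0.033, -0.004] 0.162
[0.005, -0.034, -0.004] 0.162
[-0.0, -0.034, -0.004] 0.162
[-0.006, -0.034, -0.004] 0.162
[-0.011, -0.033, -0.004] 0.162
[-0.016, -0.03, -0.004] 0.162
[-0.021, -0.027, -0.004] 0.162
[-0.025, -0.024, -0.004] 0.162
[-0.028, -0.019, -0.004] 0.162
[-0.031, -0.015, -0.004] 0.162
[-0.033, -0.009, -0.004] 0.162
[-0.034, -0.004, -0.004] 0.162
```

Emit:
{"op": "drive_tool", "data": {
  "series": [0.011,-0.033,-0.008,0.162,0.065,0.005,-0.034,-0.008,0.162,0.065,0,-0.034,-0.008,0.162,0.065,-0.006,-0.034,-0.006,0.162,0.065,-0.011,-0.033,-0.004,0.162,0.065]
}}

```text
t: 13.02
eef_pos: [0.5492, 0.1075, 0.1428]
orientation: [[-0.58, 0.815, 0.001], [0.815, 0.58, 0.001], [-0.0, 0.002, -1.0]]
contact_force: [-0.3, -0.7, -0.2]
opening: 0.759
```

Emit:
{"op": "drive_tool", "data": {
  "series": [-0.016,-0.03,-0.002,0.162,0.065,-0.021,-0.027,-0.002,0.162,0.065,-0.025,-0.024,0,0.162,0.065,-0.028,-0.019,0,0.162,0.065,-0.031,-0.015,0,0.162,0.065]
}}

```text
t: 13.65
eef_pos: [0.4731, -0.0457, 0.1465]
orientation: [[0.19, 0.982, 0.001], [0.982, -0.19, 0.001], [0.001, 0.001, -1.0]]
contact_force: [0.9, -0.8, -0.7]
opening: 0.759
```

Emit:
{"op": "drive_tool", "data": {
  "series": [-0.033,-0.009,0,0.162,0.065,-0.034,-0.004,0,0.162,0.065,0,0,0,0,0.065]
}}

```text
t: 14.02
eef_pos: [0.4421, -0.1083, 0.1464]
orientation: [[0.493, 0.87, 0.001], [0.87, -0.493, 0.0], [0.001, 0.001, -1.0]]
contact_force: [0.8, -0.4, 0.6]
opening: 0.762
```

```bash
python3 - <<'E'
from h import *
P=ctrl.camera_params("wrist"); im=ctrl.grab_frame("wrist"); cv2.imwrite("pics/w11.png",im[:,:,::-1])
plan2(.4455,-.106,.1,-29)
print(proj("wrist",(.4455,-.106,.012),P),proj("wrist",(.4455,-.106,.041),P))
E
```

```text
t 14.07 pos [ 0.4429 -0.1068  0.1463] yaw -29.3 q7 0.07 open 0.761 turn -0.005 n 1
[0.002, 0.002, 0.046] -0.005
[258.89325592 175.06583494] [259.10837874 184.31839375]
```

View pics/w11.png

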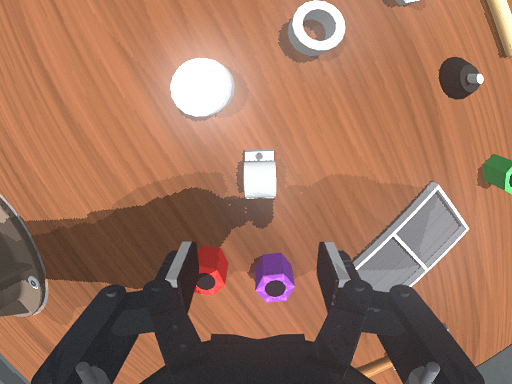

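The block is at (260,175) with its flat faces left and right, square to the jaws. The red (207,270) and purple (275,278) look-alikes are clear of the fingers.

Emit:
{"op": "drive_tool", "data": {
  "series": [0.002,0.002,0.046,0,0.055,0,0,0.05,0,0.05,0,0,0.03,0,0.05,0,0,0.008,0,0.05,0,0,0,0,0.05]
}}

```text
t: 14.7
eef_pos: [0.4462, -0.1051, 0.0121]
orientation: [[0.487, 0.873, 0.0], [0.873, -0.487, 0.0], [0.0, 0.0, -1.0]]
contact_force: [0.1, 0.9, 0.4]
opening: 0.585
```

```bash
python3 - <<'E'
from h import *
P=ctrl.camera_params("wrist"); im=ctrl.grab_frame("wrist"); cv2.imwrite("pics/w12.png",im[:,:,::-1])
plan2(.4455,-.106,.008,-29)
E
```

```text
t 14.75 pos [ 0.4465 -0.1053  0.0126] yaw -29.2 q7 0.33 open 0.585 turn -0.003 n 1
[-0.001, -0.001, 0.005] -0.003
```

View pics/w12.png

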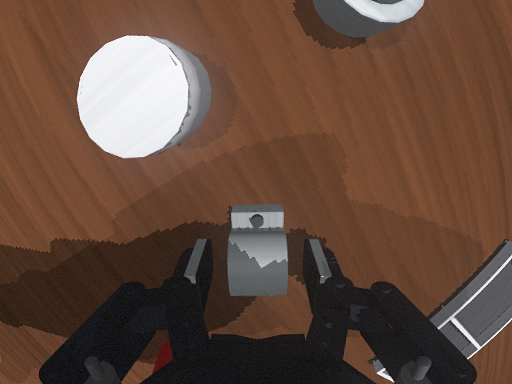

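Emit:
{"op": "drive_tool", "data": {
  "series": [-0.001,-0.001,0.004,0,0.05,0,0,0,0,0.02,0,0,0,0,0.015,0,0,0,0,0.015,0,0,0,0,0.015]
}}

```text
t: 15.38
eef_pos: [0.4448, -0.1058, 0.0085]
orientation: [[0.488, 0.873, 0.001], [0.873, -0.488, 0.0], [0.001, 0.001, -1.0]]
contact_force: [-0.8, 0.7, 8.3]
opening: 0.316
```

Emit:
{"op": "drive_tool", "data": {
  "series": [0,0,-0.02,0,0.015,0,0,-0.035,0,0.015,0,0,-0.04,0,0.015,0,0,-0.015,0,0.015,0,0,0,0,0.015]
}}

```text
t: 16.0
eef_pos: [0.4448, -0.1054, 0.1181]
orientation: [[0.487, 0.873, 0.002], [0.873, -0.487, 0.001], [0.001, 0.001, -1.0]]
contact_force: [0.8, -0.0, -1.8]
opening: 0.316
```

```bash
python3 - <<'E'
from h import *
P=ctrl.camera_params("wrist"); im=ctrl.grab_frame("wrist"); cv2.imwrite("pics/w13.png",im[:,:,::-1])
plan2(.550,.2716,.12,-98)
E
```

```text
t 16.05 pos [ 0.4442 -0.1053  0.1174] yaw -29.2 q7 0.13 open 0.319 turn 1.201 n 8
[0.048, -0.011, -0.0] 0.15
[0.045, -0.018, -0.0] 0.15
[0.042, -0.025, -0.0] 0.15
[0.038, -0.031, -0.0] 0.15
[0.033, -0.036, -0.0] 0.15
[0.027, -0.041, -0.0] 0.15
[0.021, -0.044, -0.0] 0.15
[0.014, -0.047, -0.0] 0.15
```

View pics/w13.png

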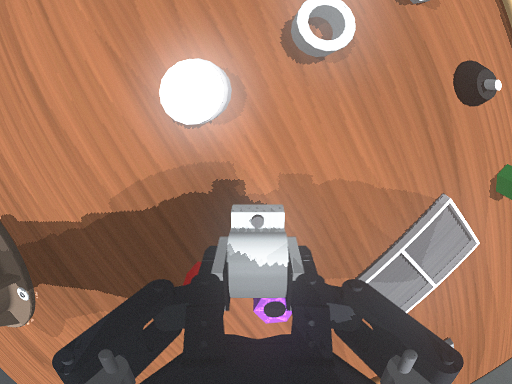

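The block is held level. I'll carry it to the middle of tray3.

Emit:
{"op": "drive_tool", "data": {
  "series": [0.048,-0.011,0,0.15,0.015,0.045,-0.018,0,0.15,0.015,0.042,-0.025,0,0.15,0.015,0.038,-0.031,0,0.15,0.015,0.033,-0.036,0,0.15,0.015]
}}

```text
t: 16.68
eef_pos: [0.511, 0.1306, 0.1161]
orientation: [[0.954, 0.301, -0.002], [0.301, -0.954, -0.001], [-0.002, 0.0, -1.0]]
contact_force: [1.1, 0.1, -2.2]
opening: 0.316
```

Emit:
{"op": "drive_tool", "data": {
  "series": [0.027,-0.041,0,0.15,0.015,0.021,-0.044,0,0.15,0.015,0.014,-0.047,0,0.15,0.015,0,0,0,0,0.015]
}}

```text
t: 17.18
eef_pos: [0.5513, 0.2748, 0.1144]
orientation: [[0.991, -0.134, -0.003], [-0.134, -0.991, -0.001], [-0.002, 0.002, -1.0]]
contact_force: [-0.4, -1.2, -2.7]
opening: 0.317
```

```bash
python3 - <<'E'
from h import *
P=ctrl.camera_params("wrist"); im=ctrl.grab_frame("wrist"); cv2.imwrite("pics/w14.png",im[:,:,::-1])
plan2(.550,.2716,.018,-98)
E
```

```text
t 17.23 pos [0.5512 0.2717 0.115 ] yaw -97.8 q7 -1.47 open 0.317 turn 0.004 n 2
[-0.001, -0.0, 0.048] 0.002
[-0.001, -0.0, 0.048] 0.002
```

View pics/w14.png

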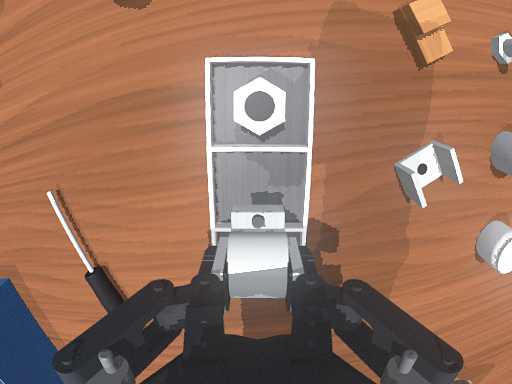

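```bash
python3 - <<'E'
from h import *
P=ctrl.camera_params("wrist")
a=np.radians(-8.05);ax=np.array([np.cos(a),np.sin(a)]);ay=np.array([-ax[1],ax[0]])
for s,t in((-35,-40),(-35,40),(35,40),(35,-40)):
    print(proj("wrist",[*(np.array([.55,.2716])+ax*s/1000+ay*t/1000),.016],P).round(1))
E
```

```text
[300. 229.]
[212.  228.7]
[208.2 152.8]
[304.4 153.2]
```

Emit:
{"op": "drive_tool", "data": {
  "series": [-0.001,0,0.045,0,0.015,-0.001,0,0.035,0,0.015,0,0,0.01,0,0.015,0,0,0,0,0.015]
}}

```text
t: 17.73
eef_pos: [0.5499, 0.2695, 0.0276]
orientation: [[0.99, -0.14, -0.001], [-0.14, -0.99, -0.001], [-0.001, 0.001, -1.0]]
contact_force: [1.6, -0.5, -1.2]
opening: 0.315
```

Emit:
{"op": "drive_tool", "data": {
  "series": [0,0,0.009,0,0.015,0,0,0.003,0,0.015,0,0,0.001,0,0.015,0,0,0,0,0.015]
}}

```text
t: 18.23
eef_pos: [0.5501, 0.2708, 0.015]
orientation: [[0.99, -0.139, 0.0], [-0.139, -0.99, 0.0], [0.0, -0.0, -1.0]]
contact_force: [-0.5, 0.0, -2.2]
opening: 0.315
```

Emit:
{"op": "drive_tool", "data": {
  "series": [0,0,0.002,0,0.015,0,0,0,0,0.015]
}}

```text
t: 18.48
eef_pos: [0.5499, 0.2707, 0.0127]
orientation: [[0.99, -0.139, -0.0], [-0.139, -0.99, -0.0], [-0.0, 0.0, -1.0]]
contact_force: [0.7, -0.5, -2.4]
opening: 0.318
```

Emit:
{"op": "drive_tool", "data": {
  "series": [0,0,0.0012,0,0.015,0,0,0,0,0.015]
}}

```text
t: 18.73
eef_pos: [0.55, 0.2707, 0.0126]
orientation: [[0.99, -0.139, -0.0], [-0.139, -0.99, 0.001], [-0.0, -0.001, -1.0]]
contact_force: [-4.8, -0.4, 10.7]
opening: 0.319
```

Contact (+11 N). Release and lift.

Emit:
{"op": "drive_tool", "data": {
  "series": [0,0,0,0,0.03,0,0,0,0,0.038,0,0,-0.01,0,0.042,0,0,-0.03,0,0.05,0,0,-0.055,0,0.06]
}}

```text
t: 19.35
eef_pos: [0.549, 0.2704, 0.1068]
orientation: [[0.99, -0.139, -0.002], [-0.139, -0.99, -0.002], [-0.002, 0.002, -1.0]]
contact_force: [1.0, 1.4, 1.0]
opening: 0.699
```

```bash
python3 - <<'E'
from h import *
P=ctrl.camera_params("wrist"); im=ctrl.grab_frame("wrist"); cv2.imwrite("pics/w15.png",im[:,:,::-1])
plan2(.557,-.009,.15,-71)
E
```

```text
t 19.4 pos [0.553  0.27   0.1148] yaw -98.1 q7 -1.47 open 0.704 turn -0.472 n 6
[0.007, 0.046, -0.006] -0.079
[0.004, 0.046, -0.006] -0.079
[-0.0, 0.047, -0.006] -0.079
[-0.004, 0.046, -0.006] -0.079
[-0.007, 0.046, -0.006] -0.079
[-0.011, 0.045, -0.006] -0.079
```

View pics/w15.png

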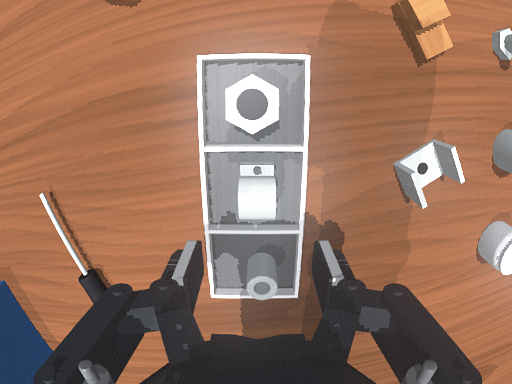

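All three parts stand upright in tray3: nut (252,103), block (257,195), sleeve (262,285). Next the big sleeve.

Emit:
{"op": "drive_tool", "data": {
  "series": [0.007,0.046,-0.01,-0.079,0.075,0.004,0.046,-0.01,-0.079,0.075,0,0.047,-0.01,-0.079,0.075,-0.004,0.046,-0.005,-0.079,0.075,-0.007,0.046,0,-0.079,0.075]
}}

```text
t: 20.02
eef_pos: [0.5546, 0.0366, 0.1426]
orientation: [[0.967, 0.255, 0.002], [0.255, -0.967, 0.0], [0.002, 0.0, -1.0]]
contact_force: [-0.3, 1.0, -0.5]
opening: 0.877
```

Emit:
{"op": "drive_tool", "data": {
  "series": [-0.011,0.045,0,-0.079,0.075,0,0,0,0,0.075]
}}

```text
t: 20.27
eef_pos: [0.5549, -0.013, 0.143]
orientation: [[0.947, 0.322, 0.002], [0.322, -0.947, -0.001], [0.002, 0.002, -1.0]]
contact_force: [0.8, 0.0, 0.4]
opening: 0.88
```

```bash
python3 - <<'E'
from h import *
P=ctrl.camera_params("wrist"); im=ctrl.grab_frame("wrist"); cv2.imwrite("pics/w16.png",im[:,:,::-1])
plan2(.557,-.009,.06,-71)
print(proj("wrist",(.557,-.009,.04),P))
E
```

```text
t 20.32 pos [ 0.5551 -0.0101  0.1424] yaw -71.1 q7 -0.66 open 0.883 turn -0.002 n 2
[0.001, -0.0, 0.041] -0.001
[0.001, -0.0, 0.041] -0.001
[252.6666447  186.25480695]
```

View pics/w16.png

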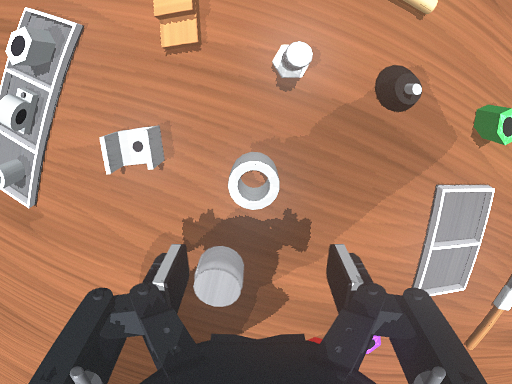

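Big sleeve top is at (254,185), predicted (253,186). Descend.

Emit:
{"op": "drive_tool", "data": {
  "series": [0.001,0,0.045,0,0.075,0.001,0,0.045,0,0.075,0,0,0.03,0,0.07,0,0,0.006,0,0.07,0,0,0,0,0.07]
}}

```text
t: 20.95
eef_pos: [0.5573, -0.0068, 0.0161]
orientation: [[0.944, 0.329, 0.0], [0.329, -0.944, -0.0], [0.0, 0.0, -1.0]]
contact_force: [-0.3, 0.0, 0.2]
opening: 0.82
```

```bash
python3 - <<'E'
from h import *
P=ctrl.camera_params("wrist"); im=ctrl.grab_frame("wrist"); cv2.imwrite("pics/w17.png",im[:,:,::-1])
plan2(.557,-.009,.012,-71)
E
```

```text
t 21.0 pos [ 0.5577 -0.007   0.0166] yaw -70.8 q7 -0.51 open 0.819 turn 0.004 n 1
[-0.001, 0.002, 0.005] 0.004
```

View pics/w17.png

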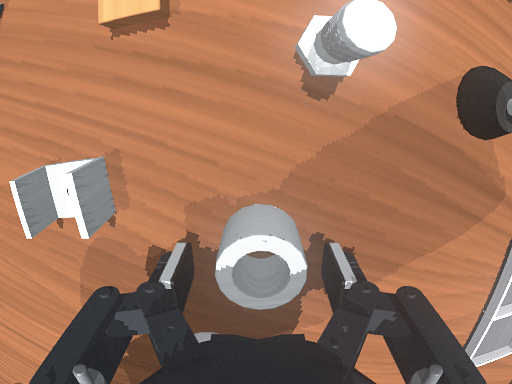

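Emit:
{"op": "drive_tool", "data": {
  "series": [-0.001,0.002,0.004,0,0.07,0,0,0,0,0.04,0,0,0,0,0.032,0,0,0,0,0.032,0,0,0,0,0.032],
  "grip_force": 90
}}

```text
t: 21.62
eef_pos: [0.5569, -0.0095, 0.0126]
orientation: [[0.945, 0.328, 0.001], [0.328, -0.945, 0.001], [0.001, -0.001, -1.0]]
contact_force: [-3.0, 1.1, 10.8]
opening: 0.515
```

Emit:
{"op": "drive_tool", "data": {
  "series": [0,0,-0.02,0,0.032,0,0,-0.035,0,0.032,0,0,-0.04,0,0.032,0,0,-0.02,0,0.032,0,0,0,0,0.032]
}}

```text
t: 22.25
eef_pos: [0.5574, -0.0094, 0.1277]
orientation: [[0.944, 0.329, 0.002], [0.329, -0.944, 0.001], [0.002, 0.0, -1.0]]
contact_force: [-0.5, 0.5, -2.1]
opening: 0.513
```

```bash
python3 - <<'E'
from h import *
P=ctrl.camera_params("wrist"); im=ctrl.grab_frame("wrist"); cv2.imwrite("pics/w18.png",im[:,:,::-1])
plan2(.5217,-.2869,.13,-71)
E
```

```text
t 22.3 pos [ 0.5566 -0.0091  0.1265] yaw -70.8 q7 -0.64 open 0.513 turn 0.004 n 6
[-0.021, 0.042, -0.001] 0.001
[-0.021, 0.042, -0.001] 0.001
[-0.021, 0.042, -0.001] 0.001
[-0.021, 0.042, -0.001] 0.001
[-0.021, 0.042, -0.001] 0.001
[-0.021, 0.042, -0.001] 0.001
```

View pics/w18.png

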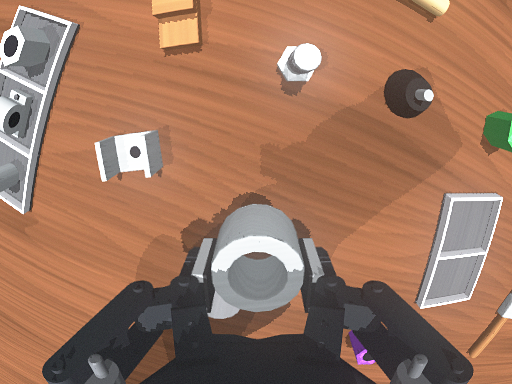

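Emit:
{"op": "drive_tool", "data": {
  "series": [-0.021,0.042,0,0,0.032,-0.021,0.042,0,0,0.032,-0.021,0.042,0,0,0.032,-0.021,0.042,0,0,0.032,-0.021,0.042,0,0,0.032]
}}

```text
t: 22.92
eef_pos: [0.5254, -0.2431, 0.1248]
orientation: [[0.944, 0.329, -0.002], [0.329, -0.944, 0.001], [-0.002, -0.002, -1.0]]
contact_force: [1.9, -0.3, -1.9]
opening: 0.512
```

Emit:
{"op": "drive_tool", "data": {
  "series": [-0.021,0.042,0,0,0.032,0,0,0.02,0,0.032,0,0,0,0,0.032]
}}

```text
t: 23.3
eef_pos: [0.519, -0.2873, 0.1038]
orientation: [[0.945, 0.328, -0.004], [0.328, -0.945, 0.003], [-0.003, -0.004, -1.0]]
contact_force: [-0.5, 0.6, -2.4]
opening: 0.514
```

```bash
python3 - <<'E'
from h import *
P=ctrl.camera_params("wrist"); im=ctrl.grab_frame("wrist"); cv2.imwrite("pics/w19.png",im[:,:,::-1])
plan2(.5217,-.2869,.025,-71)
a=np.radians(19.05);ax=np.array([np.cos(a),np.sin(a)]);ay=np.array([-ax[1],ax[0]])
for s,t in((-76,-44),(-76,44),(76,44),(76,-44)):
    print(proj("wrist",[*(np.array([.5567,-.2748])+ax*s/1000+ay*t/1000),.016],P).round(1))
E
```

```text
t 23.35 pos [ 0.5197 -0.2872  0.1047] yaw -70.8 q7 -0.18 open 0.511 turn 0.004 n 2
[0.001, 0.0, 0.04] 0.002
[0.001, 0.0, 0.04] 0.002
[307.5 234.2]
[207.1 233.9]
[199.6  51.4]
[315.8  51.7]
```

View pics/w19.png

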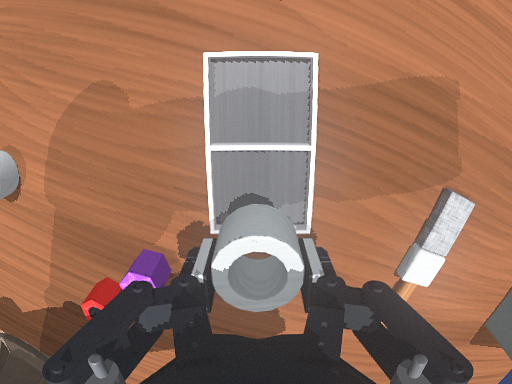

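Tray2's rim corners show at (204,54), (317,53), (312,232) and (211,233), about 3 px right of prediction. I'll shift +3 mm in tool y.

Emit:
{"op": "drive_tool", "data": {
  "series": [0.001,0.002,0.04,0,0.032,0.001,0.001,0.034,0,0.032,0,0,0.006,0,0.032,0,0,0.003,0,0.032,0,0,0,0,0.032]
}}

```text
t: 23.98
eef_pos: [0.524, -0.2913, 0.0247]
orientation: [[0.944, 0.329, 0.001], [0.329, -0.944, -0.001], [0.001, 0.001, -1.0]]
contact_force: [0.4, -0.3, -2.4]
opening: 0.515
```

Emit:
{"op": "drive_tool", "data": {
  "series": [0,0,0.004,0,0.032,0,0,0.002,0,0.032,0,0,0.001,0,0.032,0,0,0,0,0.032]
}}

```text
t: 24.48
eef_pos: [0.5233, -0.2911, 0.0167]
orientation: [[0.945, 0.328, 0.0], [0.328, -0.945, 0.0], [0.0, -0.0, -1.0]]
contact_force: [-1.2, 0.9, 1.3]
opening: 0.511
```

Emit:
{"op": "drive_tool", "data": {
  "series": [0,0,0.0005,0,0.032,0,0,0,0,0.032]
}}

```text
t: 24.72
eef_pos: [0.5233, -0.2911, 0.0167]
orientation: [[0.945, 0.328, 0.0], [0.328, -0.945, 0.0], [0.001, -0.0, -1.0]]
contact_force: [-1.4, 1.7, 7.6]
opening: 0.515
```

Emit:
{"op": "drive_tool", "data": {
  "series": [0,0,0,0,0.048,0,0,0,0,0.055,0,0,-0.01,0,0.058,0,0,-0.03,0,0.065,0,0,-0.055,0,0.065]
}}

```text
t: 25.35
eef_pos: [0.5224, -0.2905, 0.1113]
orientation: [[0.945, 0.328, -0.003], [0.328, -0.945, 0.001], [-0.002, -0.002, -1.0]]
contact_force: [1.0, -0.4, -0.4]
opening: 0.761
```

```bash
python3 - <<'E'
from h import *
P=ctrl.camera_params("wrist"); im=ctrl.grab_frame("wrist"); cv2.imwrite("pics/w20.png",im[:,:,::-1])
plan2(.672,-.006,.16,-71)
E
```

```text
t 25.4 pos [ 0.5249 -0.2938  0.119 ] yaw -70.9 q7 -0.19 open 0.76 turn 0.002 n 6
[0.039, -0.037, -0.007] 0.0
[0.039, -0.037, -0.007] 0.0
[0.039, -0.037, -0.007] 0.0
[0.039, -0.037, -0.007] 0.0
[0.039, -0.037, -0.007] 0.0
[0.039, -0.037, -0.007] 0.0
```

View pics/w20.png

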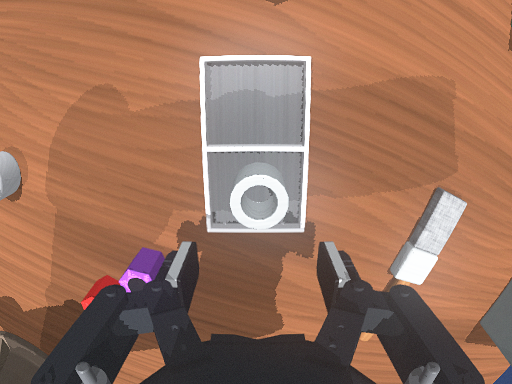

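The big sleeve stands upright in the near compartment of tray2, top at (260,201). Now the bolt.

Emit:
{"op": "drive_tool", "data": {
  "series": [0.039,-0.037,-0.012,0,0.06,0.039,-0.037,-0.012,0,0.06,0.039,-0.037,-0.012,0,0.06,0.039,-0.037,-0.005,0,0.06,0.039,-0.037,0,0,0.06]
}}

```text
t: 26.02
eef_pos: [0.6477, -0.0508, 0.1535]
orientation: [[0.945, 0.328, 0.002], [0.328, -0.945, -0.0], [0.002, 0.001, -1.0]]
contact_force: [-0.5, -1.7, 0.7]
opening: 0.702
```

Emit:
{"op": "drive_tool", "data": {
  "series": [0.039,-0.037,0,0,0.06,0,0,0,0,0.06]
}}

```text
t: 26.28
eef_pos: [0.6732, 0.0016, 0.1516]
orientation: [[0.942, 0.337, 0.0], [0.337, -0.942, 0.002], [0.001, -0.001, -1.0]]
contact_force: [-0.0, -1.3, 0.8]
opening: 0.704
```

```bash
python3 - <<'E'
from h import *
P=ctrl.camera_params("wrist"); im=ctrl.grab_frame("wrist"); cv2.imwrite("pics/w21.png",im[:,:,::-1])
plan2(.672,-.006,.09,-71)
print(proj("wrist",(.672,-.006,.065),P))
E
```

```text
t 26.32 pos [ 0.672  -0.0021  0.152 ] yaw -70.6 q7 -0.72 open 0.702 turn 0.008 n 2
[-0.001, 0.002, 0.031] 0.004
[-0.001, 0.002, 0.031] 0.004
[264.73438569 200.32131914]
```

View pics/w21.png

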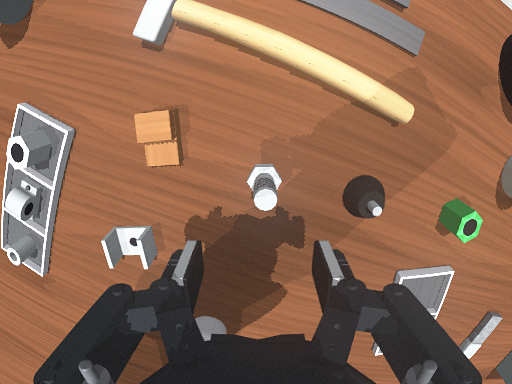

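The bolt's shank top is at (265,200), exactly as predicted.

Emit:
{"op": "drive_tool", "data": {
  "series": [-0.001,0.002,0.045,0.004,0.055,0,0.002,0.045,0.004,0.05,0,0,0.03,0,0.05,0,0,0.008,0,0.05,0,0,0,0,0.05]
}}

```text
t: 26.95
eef_pos: [0.6718, -0.0099, 0.0249]
orientation: [[0.948, 0.32, 0.0], [0.32, -0.948, -0.001], [0.0, 0.001, -1.0]]
contact_force: [-0.2, -0.6, 1.2]
opening: 0.587
```

```bash
python3 - <<'E'
from h import *
P=ctrl.camera_params("wrist"); im=ctrl.grab_frame("wrist"); cv2.imwrite("pics/w22.png",im[:,:,::-1])
plan2(.672,-.006,.023,-71)
E
```

```text
t 27.0 pos [ 0.6724 -0.0097  0.0256] yaw -71.3 q7 -0.63 open 0.583 turn -0.006 n 1
[0.001, -0.004, 0.003] -0.006
```

View pics/w22.png

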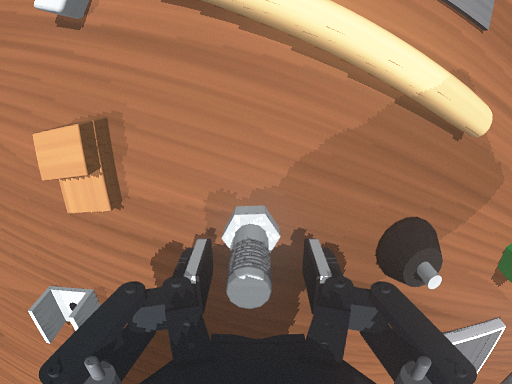

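Emit:
{"op": "drive_tool", "data": {
  "series": [0.001,-0.004,0.003,0,0.05,0,0,0,0,0.03,0,0,0,0,0.008,0,0,0,0,0.008,0,0,0,0,0.008],
  "grip_force": 80
}}

```text
t: 27.62
eef_pos: [0.6718, -0.0044, 0.0217]
orientation: [[0.947, 0.321, 0.001], [0.321, -0.947, 0.0], [0.001, -0.0, -1.0]]
contact_force: [-1.0, 1.4, 6.4]
opening: 0.213
```

Emit:
{"op": "drive_tool", "data": {
  "series": [0,0,-0.02,0,0.008,0,0,-0.035,0,0.008,0,0,-0.04,0,0.008,0,0,-0.02,0,0.008,0,0,0,0,0.008]
}}

```text
t: 28.25
eef_pos: [0.6721, -0.0048, 0.1375]
orientation: [[0.947, 0.321, 0.002], [0.321, -0.947, 0.0], [0.002, 0.001, -1.0]]
contact_force: [0.4, 0.6, -2.4]
opening: 0.214
```

```bash
python3 - <<'E'
from h import *
P=ctrl.camera_params("wrist"); im=ctrl.grab_frame("wrist"); cv2.imwrite("pics/w23.png",im[:,:,::-1])
plan2(.5925,-.266,.14,-71)
E
```

```text
t 28.3 pos [ 0.6713 -0.0043  0.1359] yaw -71.3 q7 -0.72 open 0.21 turn -0.005 n 5
[-0.032, 0.045, -0.001] -0.001
[-0.032, 0.044, -0.001] -0.001
[-0.032, 0.044, -0.001] -0.001
[-0.032, 0.044, -0.001] -0.001
[-0.032, 0.044, -0.001] -0.001
```

View pics/w23.png

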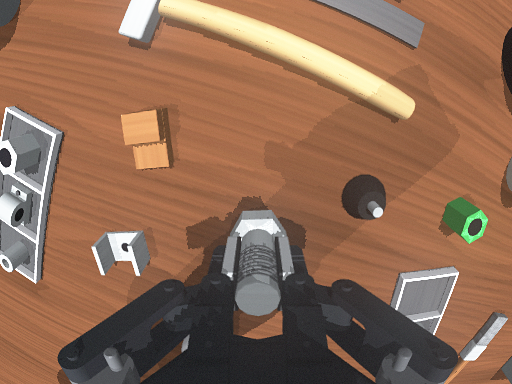

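Emit:
{"op": "drive_tool", "data": {
  "series": [-0.032,0.044,0,0,0.008,-0.032,0.044,0,0,0.008,-0.032,0.044,0,0,0.008,-0.032,0.044,0,0,0.008,-0.032,0.044,0,0,0.008]
}}

```text
t: 28.92
eef_pos: [0.5891, -0.265, 0.1341]
orientation: [[0.947, 0.321, -0.003], [0.321, -0.947, 0.001], [-0.002, -0.002, -1.0]]
contact_force: [0.3, -0.4, -2.3]
opening: 0.215
```

Emit:
{"op": "drive_tool", "data": {
  "series": [0,0,0.03,0,0.008,0,0,0,0,0.008]
}}

```text
t: 29.18
eef_pos: [0.5884, -0.263, 0.1026]
orientation: [[0.947, 0.32, -0.006], [0.32, -0.947, 0.003], [-0.004, -0.005, -1.0]]
contact_force: [0.5, 0.9, -2.6]
opening: 0.212
```

```bash
python3 - <<'E'
from h import *
P=ctrl.camera_params("wrist"); im=ctrl.grab_frame("wrist"); cv2.imwrite("pics/w24.png",im[:,:,::-1])
plan2(.5927,-.2657,.035,-71)
E
```

```text
t 29.23 pos [ 0.5895 -0.263   0.1041] yaw -71.3 q7 -0.29 open 0.212 turn -0.005 n 2
[0.001, 0.002, 0.035] -0.002
[0.001, 0.002, 0.035] -0.002
```

View pics/w24.png

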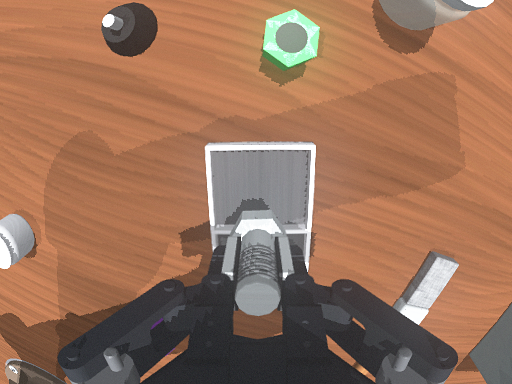

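Emit:
{"op": "drive_tool", "data": {
  "series": [0.001,0.002,0.035,0,0.008,0.001,0.002,0.03,0,0.008,0,0,0.005,0,0.008,0,0,0,0,0.008]
}}

```text
t: 29.72
eef_pos: [0.5942, -0.2671, 0.0368]
orientation: [[0.947, 0.322, 0.0], [0.322, -0.947, -0.0], [0.0, 0.0, -1.0]]
contact_force: [0.3, 0.0, -0.3]
opening: 0.212
```

Emit:
{"op": "drive_tool", "data": {
  "series": [0,0,0.006,0,0.008,0,0,0.002,0,0.008,0,0,0.001,0,0.008,0,0,0,0,0.008]
}}

```text
t: 30.22
eef_pos: [0.5937, -0.2675, 0.0272]
orientation: [[0.947, 0.321, 0.0], [0.321, -0.947, 0.0], [0.0, 0.0, -1.0]]
contact_force: [-0.6, -0.4, -1.4]
opening: 0.209
```

Emit:
{"op": "drive_tool", "data": {
  "series": [0,0,0.001,0,0.008,0,0,0,0,0.008]
}}

```text
t: 30.48
eef_pos: [0.5936, -0.2675, 0.0261]
orientation: [[0.947, 0.321, 0.0], [0.321, -0.947, 0.0], [0.0, -0.0, -1.0]]
contact_force: [0.5, -0.8, -1.4]
opening: 0.213
```

Emit:
{"op": "drive_tool", "data": {
  "series": [0,0,0.001,0,0.008,0,0,0,0,0.008]
}}

```text
t: 30.72
eef_pos: [0.5938, -0.2675, 0.0257]
orientation: [[0.947, 0.321, 0.0], [0.321, -0.947, 0.0], [0.001, -0.0, -1.0]]
contact_force: [-2.1, 1.1, 5.9]
opening: 0.213
```

Contact (+6 N). Release and lift clear.

Emit:
{"op": "drive_tool", "data": {
  "series": [0,0,0,0,0.022,0,0,0,0,0.032,0,0,-0.01,0,0.035,0,0,-0.03,0,0.04,0,0,-0.055,0,0.05]
}}

```text
t: 31.35
eef_pos: [0.5928, -0.2667, 0.1201]
orientation: [[0.947, 0.321, -0.003], [0.321, -0.947, 0.001], [-0.003, -0.002, -1.0]]
contact_force: [1.0, -0.5, 1.1]
opening: 0.588
```

Emit:
{"op": "drive_tool", "data": {
  "series": [0,0,-0.05,0,0.05,-0.05,0,-0.01,0,0.05,-0.05,0,0,0,0.05,-0.05,0,0,0,0.05,0,0,0,0,0.05]
}}

```text
t: 31.98
eef_pos: [0.4477, -0.3175, 0.1813]
orientation: [[0.949, 0.315, 0.001], [0.315, -0.949, 0.0], [0.001, -0.0, -1.0]]
contact_force: [1.1, 0.8, 0.7]
opening: 0.586
```

```bash
python3 - <<'E'
from h import *
ims=[]
for c in("top","side","wrist"):
    im=ctrl.grab_frame(c)[:,:,::-1].copy(); cv2.imwrite(f"pics/{c}_end.png",im); ims.append(im)
cv2.imwrite("pics/topend_c.png",cv2.resize(ims[0][100:300,90:420],None,fx=2.4,fy=2.4,interpolation=cv2.INTER_CUBIC))
cv2.imwrite("pics/sideend_c.png",cv2.resize(ims[1][110:310,110:430],None,fx=2.4,fy=2.4,interpolation=cv2.INTER_CUBIC))
print(ctrl.get_obs()["t"],ctrl.get_obs()["contact_force"])
E
```

```text
32.125 [ 0.79962293 -0.01729398 -0.78889776]
```

View pics/topend_c.png

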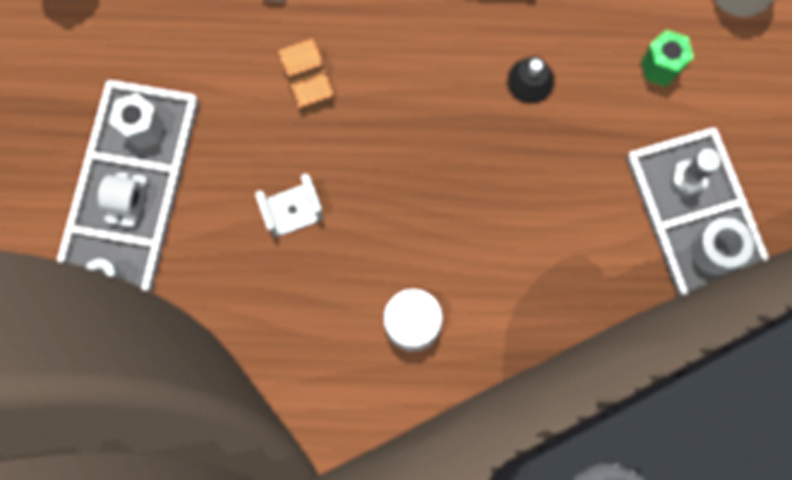

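View pics/sideend_c.png

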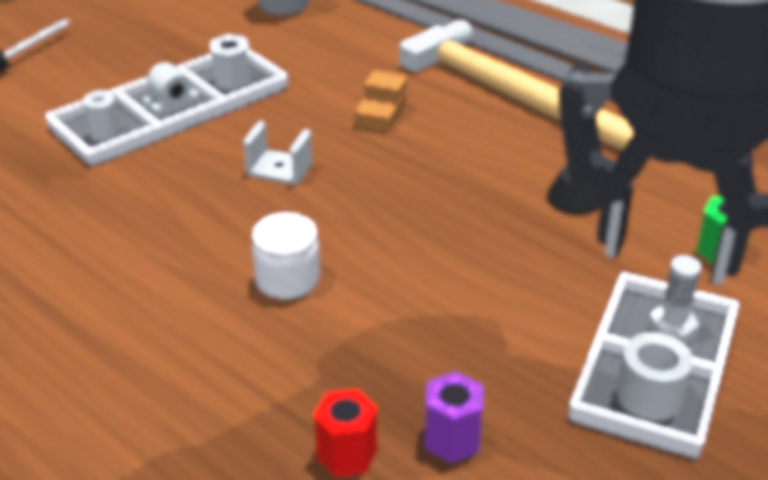

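View pics/wrist_end.png

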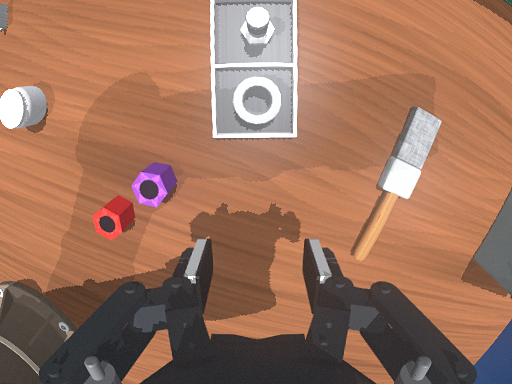

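All five parts stand upright in their compartments. In the top crop the nut is at (133,115), the block at (122,195), the small sleeve at (100,268, partly hidden), the bolt at (695,175) and the big sleeve at (727,243). The bracket (290,207) and foot (531,78) have not moved. Handing in.

```bash
python3 - <<'E'
from h import *
print(np.round(ctrl.get_obs()["joint_velocities"],3)); print(ctrl.close_job())
E
```

```text
[-0.008  0.016 -0.013 -0.009 -0.001 -0.002  0.001]
the job is handed in; nothing more can be done
None
```

Both kits are made up and the job is handed in at about 32 s of the 118 s allowed. It reported no verdict.

- **Tray3:** the bearing block is in the middle, the small sleeve in the end compartment near the robot, and the long nut in the far one.
- **Tray2:** the big sleeve is in the near compartment and the bolt in the far one.
- **Setting down:** I lowered each part until the wrist felt the tray floor (about 5 to 11 N), then released it and lifted clear.

**Last checks:** the final top, side and wrist pictures show all five parts upright and inside their compartments. The bracket, foot and coloured look-alikes are where they started, and the gripper is open, clear of everything.

**Disagreements:**
- The networks' tray positions did not tell tray2 from tray3, and some of their part positions were up to about 2 cm off. I measured from the pictures instead; the wrist views agreed to 1–2 px, except tray2.
- Tray2 sat about 3 mm from where the top view put it, and I corrected for that before placing.
- The arm partly hides the small sleeve in the last top picture. The side view and an earlier wrist picture show it upright.

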